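# Square a carving panel into the corner of its board and clamp it

## Robot

A 7-joint arm with a two-finger parallel gripper is mounted at the origin on the work surface. World frame = base frame: x ahead of the robot, y to its left, z up, the work surface at z = 0. Lengths are in mm, angles in rad, forces in N, time in s.
With the tool pointing down it reaches from about 400 to 850 mm from the base axis. Payload 4.5 kg.
Tool frame: the origin (TCP) lies at the very end of the fingers, on their centre line; the grasp point (between the pads) lies behind it (bot.grip_depth is the z of the grasp point in the tool frame, in mm); z points along the fingers, y is the line along which they close (so a half turn about z gives the same grasp; the last joint's range is limited). The gripper opens to 88 mm and grips with 3 to 60 N. Pads are 18 mm wide; open, the fingers measure 123 mm over their backs; the gripper's body (75 mm by 187 mm) begins 45 mm behind the grasp point.
Start: joints at [1.379, 0.689, -0.195, 1.565, 0.157, 0.902, -0.215], TCP at [139.957, -609.152, 238.743] pointing down, gripper open.
Joint ranges: [-3.01, 3.01], [-0.46, 2.08], [-1.47, 1.51], [0.13, 2.56], [-1, 4.14], [0.04, 2.09], [-2.66, 2.66]. Speed limits (rad/s): [2.57, 2.57, 3.14, 3.14, 3.14, 3.14, 3.14].

## Interface

Orientations are given as [roll, pitch, yaw] about the fixed x, y, z axes, in that order (R = Rz(yaw) Ry(pitch) Rx(roll)).
In Python, from rig import bot, optics, workorder gives the robot as it stands.
- The arm moves only by the tool drive_tool, never from a script. Its argument "increments" is one flat list of numbers, 5 for each row, row after row: the opening, from 0 (shut) to 1 (fully open), then the shift along the tool's x, y, z in cm, then the turn about the tool's z in rad. A call has 1 to 12 rows; each row is the pose to reach, as a shift and turn from the pose commanded when the call began, along the tool's axes at that moment; what a row does not reach only later rows make up. A row lasts 1/8 s, in which the tool goes at most 62.5 mm and 10.7 degrees, less where a joint would pass 70% of its speed; a pose out of reach is approached as far as the arm can. A call with a gripper value outside its range is refused whole. The fingers move at their own pace and stop on an object; the grip force is fixed at half the most. Time passes only in rows, so rows that repeat a pose let the fingers close. It gives the time, the measured TCP pose, the force, the opening and the grip force at its end, in the units of the state.
- bot.get_obs(): the state, without advancing time (a new reading comes with each control period).
- optics.grab_frame(name): name is "side" or "top"; returns (picture, depth): 384x512x3 uint8, red, green, blue; 384x512 float32, mm along the optical axis (not along the pixel's ray), 0 where there is no reading.
- optics.calibration(name): a dict with "K" (3x3 intrinsics, pixels), "k1" (the pictures are not rectified: a ray, as slopes to the right and down, at radius r is drawn at 1 + k1 r^2 times it, then the intrinsics apply), "rvec" (rotation vector, rad) and "tvec" (3), from world to camera coordinates, as OpenCV has them. Camera axes: x right, y down, z forward; pixel columns grow to the right and rows downward; lengths in mm; the calibration is good to about 2 mm. A picture is of the moment at which its call begins. calibration takes no time and is no camera call.
- workorder.finish_job(): hands the job in; it is judged then, once.
Trained networks look in the newest picture that a camera, given by its name, has taken for a name from the list of things; names that differ only in an ending like _2 or _b are one class to them, and where a whole thing is asked for, a point or a joint stands for the part that bears it (a point fixed in the world has none). Each returns a list of dicts, best first, with "p" (0 to 1); they miss things now and then, are a little off and sometimes report something else, mostly with a low value. They report only what shows in the picture. A call takes as long as a camera call. They do not tell look-alikes from the thing itself.
- optics.look_for(camera, target): "xyz" ([x, y, z] in mm, in world coordinates, good to about 4 mm: the middle of the surface that is visible of it).
The state is a dict: "t": time; "joint_pos": joint angles; "joint_velocities": joint speeds; "effort": joint torques, N m; "ee_pos": TCP position; "eef_rot": TCP orientation; "force": force on the tool from outside, world axes, zero at the start; "ft_torque": the same for the moment, N m; "grip_width": finger opening in mm; "grip_force": force on a finger pad.
Only numpy, scipy, OpenCV 4.12 (cv2) and the standard library are available. Lean on these libraries where they do the work, as an engineer would, in place of code of your own. Each camera call takes 0.05 s, during which the arm holds its last target. There are 200 camera calls.

## Task

Pick up the wooden push block and gently nudge the carved panel with it (do not touch the panel with the robot itself) until the panel's edges lie flat against both fences in the corner of the carving board. Then press the toggle clamp's handle fully down so that the clamp holds the panel there, leave the push block standing upright on the bench top off the carving board, and leave the other tools where they are.

Things in the scene. Friction and masses are not known exactly. Their poses are not given: they have to be found in the camera images.
- board: Plywood carving board fixed to the bench, 240 mm (its x) by 340 mm (its y) by 18 mm thick; origin at the centre of its underside, x away from the robot, y to the robot's left, z up. On its top are two dark hardwood fences that form a square corner at the far left (open in the very corner for chips), and behind the left fence a steel toggle clamp at x = +35, y = +106 to +168 mm.
- far_fence (a point): Middle of the far fence's inner face (board x = +90, y = -57 mm), at its top edge. The fence is 16 mm high, 30 mm wide, runs along the board's y from -170 to +55 mm.
- left_fence (a point): Middle of the left fence's inner face (board x = -22, y = +70 mm), at its top edge. The fence is 16 mm high, 30 mm wide, runs along the board's x from -120 to +75 mm.
- corner (a point): The point where the two fences' inner faces would meet, 10 mm above the board's top; same axes as the board. When seated, the panel occupies x from -110 to 0 mm and y from -150 to 0 mm here.
- panel: Flat pale limewood panel with a carved rosette, loose on the board, 110 mm (its x) by 150 mm (its y) by 20 mm thick, about 0.16 kg; origin at the centre of its underside, axes within 9 degrees of the board's at the start. Its edges start 10 to 50 mm short of each fence. Seated, its origin is at board x = +35, y = -5, z = +18 mm.
- panel_corner (a point): The panel's far left corner (its +x, +y corner), at mid thickness: panel x = +55, y = +75, z = +10 mm.
- panel_right (a point): The panel's far right corner (its +x, -y corner), at mid thickness: panel x = +55, y = -75, z = +10 mm.
- panel_near (a point): The panel's near left corner (its -x, +y corner), at mid thickness: panel x = -55, y = +75, z = +10 mm.
- push_block: Beech push block, about 0.23 kg, standing on the bench right of the board: body 150 mm (its x) by 45 mm (its y) by 35 mm high, with a grip rib on top, 90 mm (x) by 24 mm (y), from 35 to 75 mm height; origin at the centre of its underside, z up. Grip it by the rib, across its y. Its long sides or its ends push the panel's edges.
- clamp_handle (a joint): Toggle clamp handle angle: 0 = open (handle 62 degrees above level, clamp arm upright), 1.0 rad = fully closed (handle 5 degrees above level, pointing to the board's +y, away from the panel; arm level with its rubber tip on the panel, 25 mm inside its left edge). The arm turns with it, 1.5 times as far. It stays where it is left (friction 0.25 N m) and starts at 0 to 0.15.
- clamp_pivot (a point): The handle's hinge axis, along the board's x through this point (board x = +35, y = +155, z = +58 mm). The arm's hinge runs parallel, 30 mm nearer the panel; open, the 16 mm wide arm stands 85 mm up from it, its 30 mm spindle pointing to the panel.
- clamp_grip (a point): On the axis of the handle's black round grip (18 mm thick), 85 mm from the hinge; the handle is straight and ends 120 mm from the hinge. To close it, push its inner upper side (towards the arm) outwards, then down.
- gouge: Bystander: a carving gouge, 180 mm long, up to 29 mm high, lying beside the push block (either of the two may be the nearer to the robot); origin under its middle, blade along its x.
- mallet: Bystander: a joiner's mallet lying near the robot on the left, head 85 x 130 x 60 mm high, handle along its -x to 250 mm; origin under the head's centre.
- oilstone: Bystander: on the right, a sharpening stone in its wooden holder, 75 x 210 x 36 mm high; origin under its centre.
- brush: Bystander: a bench brush, 260 mm long, lying beyond the board; origin under its middle.
Not all that is in view belongs to the job. What is shaped like the panel but yellow is not meant.

How it is judged (in metres and radians):
On the way, in this order (a step that is already met when the one before it is completed fails the run):
1. with the clamp still open, the panel lies flat against both fences (x of each of panel_corner, panel_right in the frame of corner above -0.002 m and y of each of panel_corner, panel_near in the frame of corner above -0.002 m and angle between panel's own z axis and vertical below 0.04 rad and z of panel in the frame of board below 0.021 m and value of joint clamp_handle below 0.5 rad), for 0.2 s.
2. the clamp is closed on the seated panel (x of each of panel_corner, panel_right in the frame of corner above -0.002 m and y of each of panel_corner, panel_near in the frame of corner above -0.002 m and angle between panel's own z axis and vertical below 0.04 rad and z of panel in the frame of board below 0.021 m and value of joint clamp_handle above 0.92 rad), for 0.2 s.
At the end, for the whole second after the job is handed in: The panel lies flat on the board with both ends of its far edge within 2 mm of the far fence and both ends of its left edge within 2 mm of the left fence; the clamp handle is fully down (above 0.92 of 1.0 rad); the push block stands upright on the bench top (not on the board), at rest (all of step 2 and height (world z) of push_block below 0.006 m and angle between push_block's own z axis and vertical below 0.06 rad and linear speed of each of panel, push_block below 0.02 m/s); the robot touches nothing.
It fails at once if the robot touches the panel itself instead of using the push block (contact force between any of the fingers, the arm and panel above 0.5 N).
It fails at once if the panel is struck or shoved hard with the block (over 50 N) (contact force between push_block and panel above 50 N).
It fails at once if another tool is disturbed (moved more than 30 mm) (distance of any of gouge, mallet, oilstone, brush from where it was at the start of the episode above 0.03 m).
It also fails if it takes over 67 s, if anything falls off the work surface, if the arm or the gripper's body presses on something with over 40 N, if the wrist force passes 120 N, or if a joint passes its speed limit or range.

## Working session

There is one attempt and no reset: what is moved stays moved. The work goes in short steps, Python scripts to look and compute and a tool call to move; the robot and the scene stay as the last step left them, time stands still between calls to the robot, and variables do not carry over. Pictures are saved under pics/ and viewed, at most 10 in all, crops included, and the job is handed in when it is done.

Besides the shell and the picture viewer there is one more tool, called after "Call:" as name(argument=value, ...) on one line, values as JSON. drive_tool: Moves the arm, as the interface text tells. Its arguments: {"type":"object","properties":{"increments":{"type":"array"}},"required":["increments"]}

```bash
ls; mkdir -p pics; cat > h.py <<'E'
import numpy as np, cv2
from rig import bot, optics, workorder
def cal(n):
    c=optics.calibration(n); K=np.array(c["K"],float); R=cv2.Rodrigues(np.array(c["rvec"],float))[0]; return K,c["k1"],R,np.array(c["tvec"],float).ravel()
def proj(n,P):
    K,k1,R,t=cal(n); q=np.atleast_2d(P)@R.T+t; s=q[:,:2]/q[:,2:]; s=s*(1+k1*(s**2).sum(1,keepdims=True)); return s@K[:2,:2].T+K[:2,2]
def rays(n,uv):
    K,k1,R,t=cal(n); uv=np.atleast_2d(np.array(uv,float))
    d=np.array([k1,0,0,0,0.]); s=cv2.undistortPointsIter(uv.reshape(-1,1,2),K,d,None,None,(3,50,1e-9)).reshape(-1,2)
    return np.c_[s,np.ones(len(s))],R,t
def atz(n,uv,z):
    s,R,t=rays(n,uv); d=s@R; o=-R.T@t; return o+d*((z-o[2])/d[:,2])[:,None]
def cloud(n,depth):
    h,w=depth.shape; u,v=np.meshgrid(np.arange(w),np.arange(h)); s,R,t=rays(n,np.c_[u.ravel(),v.ravel()])
    return ((s*depth.ravel()[:,None]-t)@R).reshape(h,w,3)
E
python3 - <<'E'
from h import *
for n in("top","side"):
    p,d=optics.grab_frame(n); cv2.imwrite(f"pics/{n}0.png",cv2.resize(p[...,::-1],None,fx=1.5,fy=1.5)); np.save(n+"0.npy",np.dstack([p,d]))
    for t in("panel","push_block","clamp_grip","board","gouge","mallet","oilstone"):
        print(n,t,[(np.round(r["xyz"]),round(r["p"],2)) for r in optics.look_for(n,t)][:3])
o=bot.get_obs();print(o["ee_pos"],o["eef_rot"],o["t"],o["grip_width"],bot.grip_depth)
E
```

```text
pics
top panel [(array([ 247., -330.,   21.]), 0.95), (array([557.,  26.,  40.]), 0.88)]
top push_block [(array([ 590., -376.,   38.]), 0.85)]
top clamp_grip []
top board [(array([537.,  96.,  22.]), 0.64)]
top gouge [(array([ 435., -372.,   26.]), 0.88), (array([767.,  35.,  17.]), 0.54)]
top mallet [(array([321., 403.,  59.]), 0.62)]
top oilstone [(array([ 729., -324.,   32.]), 0.9), (array([554.,  26.,  41.]), 0.58)]
side panel [(array([551.,  39.,  38.]), 0.66), (array([ 250., -317.,   20.]), 0.66)]
side push_block []
side clamp_grip [(array([586., 262., 136.]), 0.61), (array([324., 412.,  60.]), 0.23)]
side board [(array([543., 150.,  23.]), 0.94), (array([555.,  38.,  36.]), 0.61)]
side gouge [(array([ 432., -359.,   21.]), 0.63), (array([552.,  34.,  41.]), 0.6)]
side mallet [(array([321., 411.,  60.]), 0.79)]
side oilstone [(array([ 724., -292.,   31.]), 0.7), (array([551.,  37.,  40.]), 0.5)]
[ 139.92708358 -609.16491916  238.76641495] [3.14148712e+00 2.84702053e-05 2.25826386e-01] 0.8 88.11421928615985 -18.700000000000003
```

View pics/top0.png

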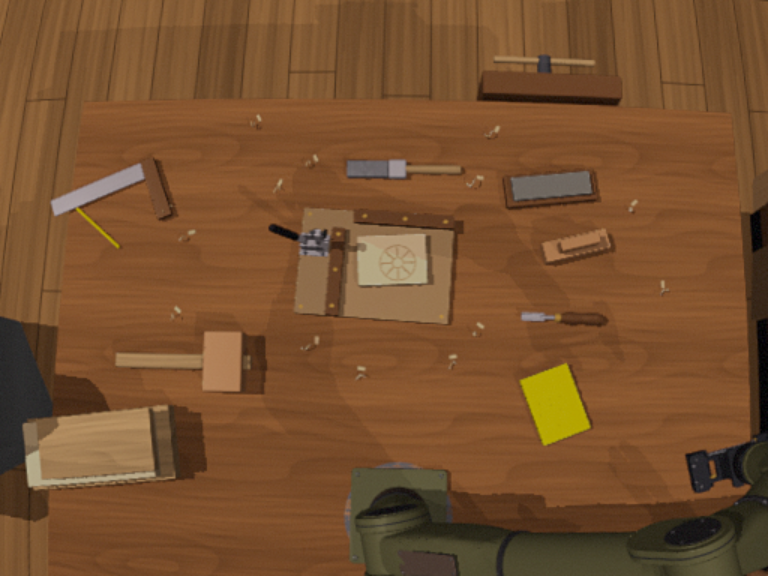

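View pics/side0.png

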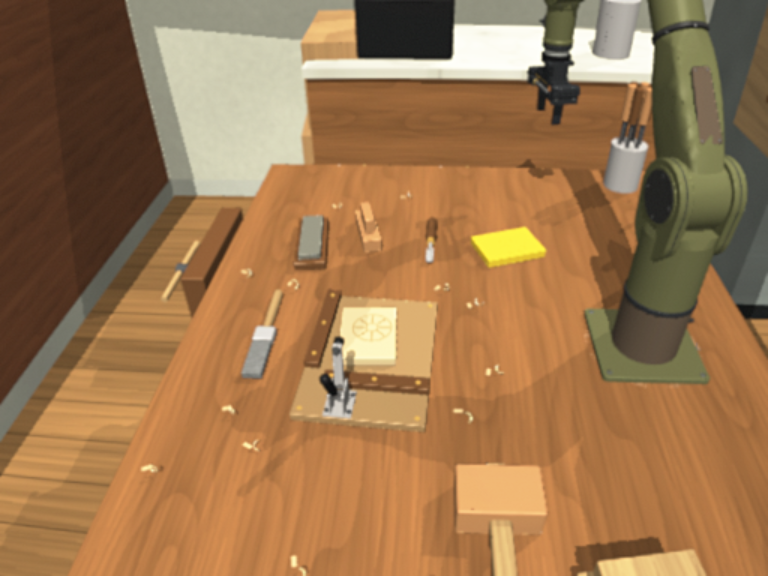

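The top view shows the board at px (297-455, 208-323), the panel at (358-428, 235-287), the push block near (577, 246), the gouge just on the robot's side of it, and the yellow look-alike at (555, 404). The side view shows the open clamp at (338, 385). Next I'll fit precise poses.

```bash
cat > fit.py <<'E'
from h import *
from scipy.optimize import least_squares
def rect(P,name,thr=None):
    r=cv2.minAreaRect(P[:,:2].astype(np.float32)); print(name,len(P),np.round(r[0],1),np.round(r[1],1),"ang",round(r[2],2),"z",np.round(np.median(P[:,2]),1)); return r
def masks(p,C):
    hsv=cv2.cvtColor(p,cv2.COLOR_RGB2HSV); X,Y,Z=C[...,0],C[...,1],C[...,2]
    return hsv,X,Y,Z
def edgefit(n,img,corners,z,L=6,N=25):
    """refine world polygon (k,2) at height z: subpixel edge by max gradient along image normals; returns world points per side"""
    g=cv2.GaussianBlur(img.astype(np.float32),(0,0),0.8); out=[]
    k=len(corners)
    for i in range(k):
        a,b=corners[i],corners[(i+1)%k]; s=np.linspace(.12,.88,N)[:,None]; w=a+(b-a)*s; W=np.c_[w,np.full(N,z)]
        uv=proj(n,W); d=proj(n,np.r_[a,z])[0]-proj(n,np.r_[b,z])[0]; nn=np.array([-d[1],d[0]])/np.hypot(*d)
        o=np.arange(-L,L+.01,.25); q=uv[:,None]+o[None,:,None]*nn
        v=cv2.remap(g,q[...,0].astype(np.float32),q[...,1].astype(np.float32),cv2.INTER_CUBIC)
        gr=np.linalg.norm(np.gradient(v,axis=1),axis=2); j=gr.argmax(1); e=uv+o[j][:,None]*nn
        w2=atz(n,e,z)[:,:2]; m=np.array([-(b-a)[1],(b-a)[0]])/np.hypot(*(b-a)); off=(w2-a)@m
        out.append((np.round(np.median(off),1),np.round(np.median(abs(off-np.median(off))),1)))
    return out
E
python3 - <<'E'
from fit import *
for n in("top","side"):
    A=np.load(n+"0.npy"); p=A[...,:3].astype(np.uint8); C=cloud(n,A[...,3]); hsv,X,Y,Z=masks(p,C)
    near=(X>380)&(X<720)&(Y>-200)&(Y<320)
    bd=near&(Z>-10); 
    pan=near&(Z>28)&(Z<48)&(hsv[...,1]<110)&(hsv[...,2]>150)&(Y<120)&(Y>-100)
    rect(C[pan],n+" panel")
    dark=near&(Z>25)&(Z<45)&(hsv[...,2]<130)
    rect(C[near&(Z>10)&(Z<26)],n+" board")
    for nm,m in(("far",dark&(X>600)),("left",dark&(Y>75)&(Y<130)&(X<590))): rect(C[m],n+" "+nm)
    pb=(X>520)&(X<660)&(Y>-480)&(Y<-270)
    rect(C[pb&(Z>22)&(Z<45)],n+" pbbody"); rect(C[pb&(Z>60)],n+" pbrib")
    g=(X>380)&(X<500)&(Y>-480)&(Y<-250)&(Z>8); rect(C[g],n+" gouge")
    cl=(X>450)&(X<700)&(Y>100)&(Y<330)&(Z>70); Q=C[cl]; i=np.argsort(Q[:,1])[[0,-1]]; print(Q[i], Q[Q[:,2].argmax()], Q[(Q[:,1]>Q[:,1].max()-25)].mean(0))
    oil=(X>660)&(X<800)&(Y>-450)&(Y<-200)&(Z>20); rect(C[oil],"oil")
E
```

```text
top panel 1437 [555.   25.5] [110.7 150.5] ang 2.81 z 38.2
top board 4367 [547.8  58.3] [496.2 322.6] ang 87.33 z 18.3
top far 669 [642.8  52. ] [ 64.4 325.1] ang 6.28 z 34.0
top left 18 [538. 107.] [95.7 42.1] ang 13.41 z 33.2
top pbbody 364 [ 596.5 -385.2] [ 47.5 151.6] ang 14.38 z 35.0
top pbrib 221 [ 596.2 -383.8] [26.1 91. ] ang 15.07 z 74.9
top gouge 367 [ 436.1 -362.4] [219.2 101.8] ang 81.81 z 20.9
[[584.48722583 155.58958657 150.11958474]
 [590.94710786 276.44743368 155.63608861]] [588.38993843 261.88858317 166.7769683 ] [590.64496322 262.62405398 154.35891609]
oil 1151 [ 730.3 -331.7] [ 77.2 209.6] ang 6.81 z 33.8
side panel 1287 [555.8  26.2] [109.2 154.9] ang 3.74 z 38.5
side board 4143 [555.9  61.7] [480.3 277.5] ang 83.76 z 18.2
side far 122 [642.4  58.8] [ 57.7 330.4] ang 5.04 z 32.7
side left 0 [0. 0.] [0. 0.] ang 0.0 z nan
side pbbody 185 [ 597.  -381.5] [ 45.9 155.6] ang 14.14 z 35.5
side pbrib 107 [ 597.9 -382.3] [23.3 92.4] ang 15.08 z 74.9
side gouge 161 [ 436.7 -348.7] [177.6  24.5] ang 87.29 z 23.2
[[579.4392418  157.90413979 129.00439335]
 [591.7311729  279.42473062 156.28754883]] [589.49462131 273.27638635 166.52663857] [590.45590782 269.44025314 146.87027283]
oil 624 [ 733.7 -329.4] [ 75.4 216.3] ang 7.15 z 35.2
  return _methods._mean(a, axis=axis, dtype=dtype,
  ret = ret.dtype.type(ret / rcount)
```

```bash
python3 - <<'E'
from fit import *
n="top"
A=np.load(n+"0.npy"); p=A[...,:3].astype(np.uint8); C=cloud(n,A[...,3]); hsv,X,Y,Z=masks(p,C)
near=(X>400)&(X<690)&(Y>-140)&(Y<270)
m=(near&(Z>9)).astype(np.uint8); m=cv2.morphologyEx(m,cv2.MORPH_OPEN,np.ones((3,3)))
k,l,s,_=cv2.connectedComponentsWithStats(m); m=l==1+s[1:,4].argmax()
B=C[m&(Z<45)]; rect(B,"board")
mm=m&(Z<45); r0=cv2.minAreaRect(B[:,:2].astype(np.float32))
# fence-top: z>26, not panel (pale)
f=m&(Z>28)&(Z<40)&(hsv[...,2]<150)
F=C[f]
# model fit: board yaw/pos by fence inner faces
top=C[m]
best=None
def score(q):
    x,y,a=q;c,s_=np.cos(a),np.sin(a); d=top[:,:2]-[x,y]; bx=d@[c,s_]; by=d@[-s_,c]; z=top[:,2]
    fence=((bx>90)&(bx<120)&(by>-170)&(by<55))|((by>70)&(by<100)&(bx>-120)&(bx<75))
    isf=(z>26)&(z<42); pan=(bx<88)&(by<68)&(by>-168)
    inside=(abs(bx)<120)&(abs(by)<170)
    cl=(by>90)&(bx>5)&(bx<65)
    clear=(by>100)&~cl
    return ((fence!=isf)&~(pan&(hsv[m][:,1]<110)&(hsv[m][:,2]>150))&~cl).sum()+2*(~inside&(z<26)).sum()
cx,cy=r0[0]
for st,sp in((2.5,12),(1,3)):
    res=[(score((x,y,a)),x,y,a) for x in np.arange(cx-sp,cx+sp+.1,st) for y in np.arange(cy-sp,cy+sp+.1,st) for a in np.radians(np.arange(-9,9.1,.5))]
    b=min(r[0] for r in res); g=np.array([r[1:] for r in res if r[0]<=b*1.03+1]); cx,cy,ca=g.mean(0); print(b,len(g),g.mean(0),np.degrees(ca),g.std(0))
bx,by,a=cx,cy,ca
print("board",bx,by,np.degrees(a))
R=np.array([[np.cos(a),-np.sin(a)],[np.sin(a),np.cos(a)]])
pc=np.array([555.2,25.7]); print("panel in board",R.T@(pc-[bx,by])," seated 35,-5")
v=cv2.resize(p[...,::-1],None,fx=4,fy=4).copy()
def draw(poly,z,c):
    w=np.array(poly)@R.T+[bx,by]; uv=(proj(n,np.c_[w,np.full(len(w),z)])+.5)*4; cv2.polylines(v,[uv.astype(int)],True,c,1)
draw([(120,170),(120,-170),(-120,-170),(-120,170)],18,(0,0,255)); draw([(90,-170),(90,55),(120,55),(120,-170)],34,(255,0,0)); draw([(-120,70),(75,70),(75,100),(-120,100)],34,(255,0,0)); draw([(35,155)]*2,58,(0,255,0))
cv2.imwrite("pics/b.png",v[500:900,740:1260])
E
```

```text
board 7030 [546.4  63.1] [337.9 243. ] ang 86.91 z 21.5
349 1 [ 5.44443054e+02  6.35820618e+01 -5.23598776e-02] -3.0000000000000004 [0. 0. 0.]
332 2 [ 5.45443054e+02  6.35820618e+01 -5.67232007e-02] -3.25 [0.         0.         0.00436332]
board 545.4430541992188 63.582061767578125 -3.25
panel in board [ 11.8888931  -37.26798648]  seated 35,-5
```

View pics/b.png

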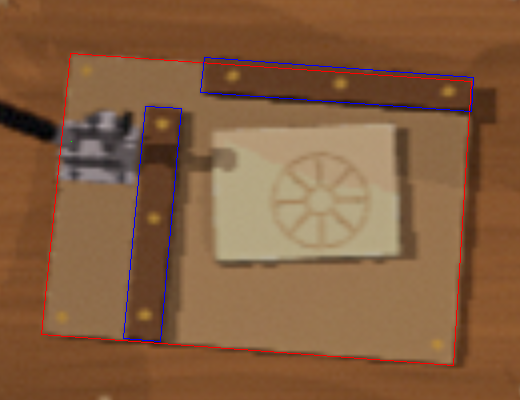

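The red and blue outlines match the board edges and both fences closely (board at 545.5, 63.5, yaw -3.2°). The panel is 23 mm short of the far fence and 32 mm short of the left one, turned +6°. Next is the approach to the block.

```bash
cat > mv.py <<'E'
import sys; from h import *
from scipy.spatial.transform import Rotation as Ro
# usage: mv.py w|b x y z yawdeg  (b: board frame, z world, yaw rel. board)
B=np.array([545.5,63.5]); A=np.radians(-3.2)
Rb=np.array([[np.cos(A),-np.sin(A)],[np.sin(A),np.cos(A)]])
if __name__=="__main__":
    o=bot.get_obs(); R=Ro.from_euler("xyz",o["eef_rot"]).as_matrix(); f=sys.argv[1]
    for a in sys.argv[2:]:
        x,y,z,w=map(float,a.split(","))
        xy=np.array([x,y])
        if f=="b": xy=Rb@xy+B; w+=np.degrees(A)
        d=R.T@(np.r_[xy,z]-o["ee_pos"])/10
        print(np.round(d,2),"turn",round((np.degrees(o["eef_rot"][2])-w+180)%360-180,2),"deg",round(np.radians((np.degrees(o["eef_rot"][2])-w+180)%360-180),3))
E
python3 mv.py w 596.7,-384,140,104.8 596.7,-384,42,104.8
```

```text
[ 49.56 -11.72   9.87] turn -91.86 deg -1.603
[ 49.56 -11.72  19.67] turn -91.86 deg -1.603
```

Call:
drive_tool(increments=[1,49.6,-11.7,9.9,-1.6,1,49.6,-11.7,9.9,-1.6,1,49.6,-11.7,9.9,-1.6,1,49.6,-11.7,9.9,-1.6,1,49.6,-11.7,9.9,-1.6,1,49.6,-11.7,9.9,-1.6,1,49.6,-11.7,9.9,-1.6,1,49.6,-11.7,9.9,-1.6,1,49.6,-11.7,9.9,-1.6,1,49.6,-11.7,9.9,-1.6,1,49.6,-11.7,9.9,-1.6,1,49.6,-11.7,9.9,-1.6])

```text
t: 2.3
ee_pos: [595.7, -386.0, 140.2]
eef_rot: [-3.14, 0.001, 1.822]
force: [-0.3, 0.5, -0.4]
grip_width: 88.2
grip_force: 0.0
```

```bash
python3 mv.py w 596.7,-384,140,104.8 596.7,-384,42,104.8; python3 -c "
from h import *;print(bot.get_obs())"
```

```text
[0.17 0.15 0.02] turn -0.38 deg -0.007
[0.19 0.16 9.82] turn -0.38 deg -0.007
{'t': 2.3, 'joint_pos': array([ 0.75894444,  0.95971917, -0.53881696,  1.34772592,  0.53342689,
        0.97856717,  0.36175597]), 'joint_velocities': array([-0.00269206, -0.00220182, -0.00806172, -0.00153141, -0.00077068,
       -0.00221979,  0.00407647]), 'effort': array([-4.13835291e-01, -6.15263486e+01, -6.87895551e+00, -1.40867919e+01,
       -5.49730682e-02,  3.53769818e-02, -7.74928252e-03]), 'ee_pos': array([ 595.67261293, -386.03471287,  140.16788765]), 'eef_rot': array([-3.14049874e+00,  1.42550389e-03,  1.82243661e+00]), 'force': array([-0.26139241,  0.54185381, -0.35674663]), 'ft_torque': array([-0.00884181, -0.07130651, -0.00528023]), 'grip_force': 0.0, 'grip_width': 88.24088568990837}
```

Call:
drive_tool(increments=[1,0.2,0.2,5,0,1,0.2,0.2,9,0,1,0.2,0.2,9.8,0,1,0.2,0.2,9.8,0,0,0.2,0.2,9.8,0,0,0.2,0.2,9.8,0,0,0.2,0.2,9.8,0,0,0.2,0.2,9.8,0,0,0.2,0.2,9.8,0,0,0.2,0.2,9.4,0,0,0.2,0.2,6,0,0,0.2,0.2,1,0])

```text
t: 3.8
ee_pos: [597.0, -381.0, 128.7]
eef_rot: [-3.138, -0.003, 1.826]
force: [0.3, -0.7, -1.8]
grip_width: 23.6
grip_force: 30.0
```

```bash
python3 mv.py b -- -75,-8,130,90 2>/dev/null; python3 mv.py b -75,-8,130,90 -75,-8,66,90 ; python3 -c "
from fit import *
p,d=optics.grab_frame('top'); C=cloud('top',d); X,Y,Z=C[...,0],C[...,1],C[...,2]
m=(X>520)&(X<680)&(Y>-480)&(Y<-280)&(Z>60)&(Z<130);print(np.histogram(Z[m],14));hsv=cv2.cvtColor(p,cv2.COLOR_RGB2HSV);m&=(hsv[...,2]>140);rect(C[m],'blk')"
```

```text
[ 4.585e+01 -1.130e+00  1.000e-02] turn 17.83 deg 0.311
[45.83 -1.11  6.41] turn 17.83 deg 0.311
(array([ 9,  5,  9,  9, 11, 12, 65, 88, 51, 10,  2,  6,  5,  5]), array([ 67.22024825,  71.6608086 ,  76.10136896,  80.54192931,
        84.98248967,  89.42305002,  93.86361037,  98.30417073,
       102.74473108, 107.18529144, 111.62585179, 116.06641215,
       120.5069725 , 124.94753286, 129.38809321]))
blk 165 [ 586.9 -344.4] [46.8 67.4] ang 12.49 z 100.5
```

```bash
python3 -c "
from fit import *
p,d=optics.grab_frame('side'); cv2.imwrite('pics/s1.png',cv2.resize(p[60:200,200:350,::-1],None,fx=4,fy=4))
p,d=optics.grab_frame('top');C=cloud('top',d); cv2.imwrite('pics/t1.png',cv2.resize(p[130:190,340:430,::-1],None,fx=8,fy=8))
X,Y,Z=C[...,0],C[...,1],C[...,2]
m=(X>520)&(X<680)&(Y>-480)&(Y<-280)&(Z>60)&(Z<130);m&=(cv2.cvtColor(p,cv2.COLOR_RGB2HSV)[...,2]>140);Q=C[m];print(np.round(np.linalg.lstsq(np.c_[Q,np.ones(len(Q))][:,[0,1,3]],Q[:,2],rcond=None)[0],3))
y=Q[:,1]
for a in range(-480,-280,20):
  k=(y>=a)&(y<a+20); print(a,k.sum(),np.median(Q[k,2]) if k.any() else 0)
"
```

```text
[1.20000e-02 1.20000e-02 1.03916e+02]
-480 0 0
-460 0 0
-440 0 0
-420 0 0
-400 0 0
-380 14 107.10177838335423
-360 39 105.76719882888905
-340 86 107.12880020635083
-320 28 106.90885810679444
-300 0 0
```

View pics/s1.png

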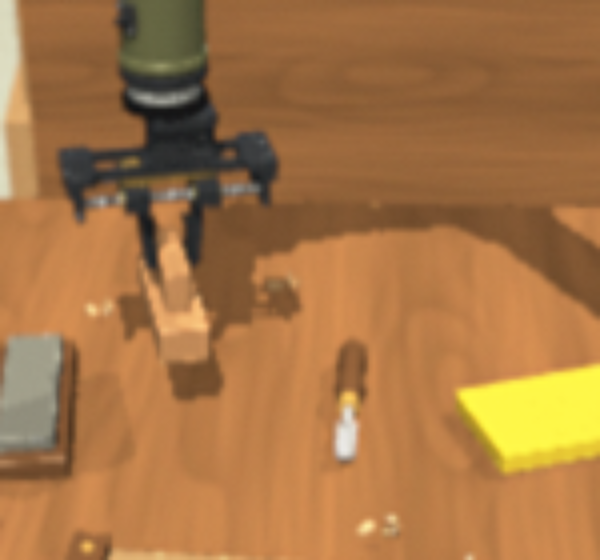

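The gripped block hangs level at about (175, 290), clear of the gouge and the oilstone. I'll check the height offset now that the arm has settled.

```bash
python3 -c "
from fit import *
print(bot.get_obs()['ee_pos'],bot.get_obs()['t'])
p,d=optics.grab_frame('top');C=cloud('top',d)
X,Y,Z=C[...,0],C[...,1],C[...,2]
m=(X>520)&(X<680)&(Y>-360)&(Y<-280)&(Z>60)&(Z<150);m&=(cv2.cvtColor(p,cv2.COLOR_RGB2HSV)[...,2]>140);Q=C[m];print(np.percentile(Q[:,2],[10,50,90]),Q[:,1].max())
print(bot.get_obs()['ee_pos'],bot.get_obs()['t'])
p,d=optics.grab_frame('side');C=cloud('side',d)
X,Y,Z=C[...,0],C[...,1],C[...,2]
m=(X>520)&(X<680)&(Y>-360)&(Y<-280)&(Z>60)&(Z<180);m&=(cv2.cvtColor(p,cv2.COLOR_RGB2HSV)[...,2]>140);Q=C[m];rect(Q,'s');print(np.histogram(Q[:,2],12))
"; python3 mv.py b -75,-8,130,90 -75,-8,66,90
```

```text
[ 600.49365956 -382.24000208  132.82867551] 3.95
[100.32947393 105.47051204 144.39980313] -309.2263130431952
[ 598.68480162 -381.77986489  130.37397129] 4.0
s 270 [ 587.5 -335.5] [45.7 56. ] ang 15.21 z 102.1
(array([21, 23, 15, 26, 26, 73, 12, 13, 12, 14, 10, 25]), array([ 68.436694  ,  74.91790659,  81.39911918,  87.88033178,
        94.36154437, 100.84275696, 107.32396955, 113.80518215,
       120.28639474, 126.76760733, 133.24881993, 139.73003252,
       146.21124511]))
[45.9  -1.2  -0.08] turn 17.82 deg 0.311
[45.9  -1.18  6.32] turn 17.82 deg 0.311
```

The block slipped down during the lift because the fingers were still closing. The pads now hold only about 14 mm of the rib, so I'll set the block down and grip it again deeper.

Call:
drive_tool(increments=[0,0,0,3.5,0,0,0,0,6,0,0,0,0,6.7,0,0,0,0,6.7,0,0.5,0,0,6.7,0,0.5,0,0,6.7,0,0.5,0,0,6.7,0,0.5,0,0,8.8,0,0.5,0,0,8.8,0,0.5,0,0,8.8,0,0,0,0,8.8,0,0,0,0,8.8,0])

```text
t: 5.55
ee_pos: [598.7, -381.9, 42.2]
eef_rot: [3.142, 0.001, 1.826]
force: [-3.0, -0.9, 1.9]
grip_width: 25.9
grip_force: 1.2
```

Call:
drive_tool(increments=[0,0,0,0,0,0,0,0,0,0,0,0,0,0,0,0,0,0,0,0])

```text
t: 6.05
ee_pos: [598.3, -382.0, 42.0]
eef_rot: [-3.141, 0.0, 1.826]
force: [-3.4, -1.1, 4.0]
grip_width: 23.9
grip_force: 29.7
```

Call:
drive_tool(increments=[0,0,0,-3,0,0,0,0,-8,0,0,5,0,-9,0.03,0,11,0,-9,0.1,0,17,-0.3,-9,0.2,0,23,-0.6,-9,0.31,0,29,-0.9,-9,0.31,0,35,-1.1,-9,0.31,0,41,-1.2,-9,0.31,0,45,-1.2,-9,0.31,0,45.9,-1.2,-9,0.31,0,45.9,-1.2,-9,0.31])

```text
t: 7.55
ee_pos: [471.4, 60.0, 131.6]
eef_rot: [3.141, -0.0, 1.517]
force: [0.5, -0.9, -1.1]
grip_width: 23.7
grip_force: 29.7
```

```bash
python3 - <<'E'
from fit import *
from mv import B,Rb
o=bot.get_obs();print(o['ee_pos'],o['t'])
p,d=optics.grab_frame('top');C=cloud('top',d); X,Y,Z=C[...,0],C[...,1],C[...,2]
q=(C[...,:2]-B)@Rb; h=cv2.cvtColor(p,cv2.COLOR_RGB2HSV)
m=(q[...,0]>-120)&(q[...,0]<-30)&(abs(q[...,1]+8)<110)&(Z>70)&(Z<200)&(h[...,2]>130); print(np.histogram(Z[m],12)); 
o=bot.get_obs();print(o['ee_pos'],o['t'])
p,d=optics.grab_frame('side');C=cloud('side',d); q=(C[...,:2]-B)@Rb;Z=C[...,2]; h=cv2.cvtColor(p,cv2.COLOR_RGB2HSV)
m=(q[...,0]>-120)&(q[...,0]<-30)&(abs(q[...,1]+8)<110)&(Z>70)&(Z<200)&(h[...,2]>130); print(np.histogram(Z[m],12)); k=m&(abs(Z-(o['ee_pos'][2]-7))<5); rect(np.c_[q[k],Z[k]],'blk in board')
E
python3 mv.py b -75,-8,64,90
```

```text
[471.37675592  60.0146272  131.5605471 ] 7.55
(array([ 5,  5,  4, 10,  9, 14, 14, 13, 12, 10,  5,  4]), array([117.55952332, 118.8063856 , 120.05324789, 121.30011018,
       122.54697247, 123.79383475, 125.04069704, 126.28755933,
       127.53442161, 128.7812839 , 130.02814619, 131.27500847,
       132.52187076]))
[471.52892263  58.68703193 131.51531435] 7.6
(array([ 24,  42,  39,  44, 179,  68,  18,  21,  22,  31, 137,   3]), array([ 89.83366579,  97.1757277 , 104.51778962, 111.85985153,
       119.20191344, 126.54397535, 133.88603726, 141.22809917,
       148.57016108, 155.91222299, 163.2542849 , 170.59634681,
       177.93840872]))
blk in board 234 [-74.   29.9] [44.7 72.3] ang 0.23 z 125.4
[ 0.16 -0.15  6.75] turn -0.08 deg -0.001
```

Call:
drive_tool(increments=[0,0.1,-0.9,1,0,0,0.1,-0.9,4,0,0,0.1,-0.9,6.5,0,0,0.1,-0.9,6.75,0,0,0.1,-0.5,6.75,0,0,0.1,0,6.75,0,0,0.1,0.5,6.75,0,0,0.1,1,6.75,0,0,0.1,1.5,6.75,0,0,0.1,2,6.75,0,0,0.1,2.4,6.75,0,0,0.1,2.7,6.75,0])

```text
t: 9.15
ee_pos: [498.2, 58.7, 64.1]
eef_rot: [-3.141, 0.001, 1.515]
force: [-1.4, 0.1, -1.0]
grip_width: 23.7
grip_force: 29.8
```

```bash
cat > pan.py <<'E'
from fit import *
from mv import B,Rb
o=bot.get_obs();print("t",o['t'],"tcp board",np.round((o['ee_pos'][:2]-B)@Rb,1),round(o['ee_pos'][2],1),"F",np.round(o['force'],1),"Fb",np.round(o['force'][:2]@Rb,1))
for n in("top","side"):
    p,d=optics.grab_frame(n);C=cloud(n,d);q=(C[...,:2]-B)@Rb;Z=C[...,2];h=cv2.cvtColor(p,cv2.COLOR_RGB2HSV)
    m=(abs(q[...,0])<100)&(q[...,1]>-140)&(q[...,1]<80)&(Z>33)&(Z<43.5)&(h[...,1]<110)&(h[...,2]>110)
    m=cv2.morphologyEx(m.astype(np.uint8),cv2.MORPH_OPEN,np.ones((3,3))); k,l,s,_=cv2.connectedComponentsWithStats(m); m=l==1+s[1:,4].argmax()
    Q=q[m]; rect(np.c_[Q,Z[m]],n+" panel")
    for ax,nm,b in((1,"far x",10),(0,"near x",10),):
        pass
    print("  x ext",np.round(np.percentile(Q[:,0],[.5,99.5]),1),"y ext",np.round(np.percentile(Q[:,1],[.5,99.5]),1))
    for t in(-60,-30,0,30): 
        s=Q[abs(Q[:,1]-t)<12]; s2=None
        if len(s): print("  far edge y",t,round(np.percentile(s[:,0],99),1),end=";")
    for t in(-10,20,50,75):
        s=Q[abs(Q[:,0]-t)<10]
        if len(s): print("  left edge x",t,round(np.percentile(s[:,1],99),1),end=";")
    print()
E
python3 pan.py
```

```text
t 9.15 tcp board [-47.   -7.4] 64.1 F [-1.4  0.1 -1. ] Fb [-1.4 -0. ]Traceback (most recent call last):
  File "pan.py", line 7, in <module>
    m=cv2.morphologyEx(m.astype(np.uint8),cv2.MORPH_OPEN,np.ones((3,3))); k,l,s,_=cv2.connectedComponentsWithStats(m); m=l==1+s[1:,4].argmax()
                                                                                                                              ~~~~~~~~~~~~~~^^
ValueError: attempt to get argmax of an empty sequence
```

Call:
drive_tool(increments=[0,0,0.15,0,0,0,0,0.25,0,0,0,0,0.35,0,0,0,0,0.4,0,0,0,0,0.4,0,0])

```text
t: 9.82
ee_pos: [502.4, 58.8, 64.2]
eef_rot: [3.141, -0.0, 1.516]
force: [-0.5, -0.6, -3.1]
grip_width: 23.7
grip_force: 29.8
```

```bash
sed -i 's/^    p,d=opt/    try:\n     p,d=opt/; ' pan.py; python3 - <<'E'
s=open('pan.py').read().replace("    try:\n     p,d","    p,d").replace("; m=l==1+s","\n    if k<2: print(n,'hidden'); continue\n    m=l==1+s");open('pan.py','w').write(s)
E
python3 pan.py
```

```text
t 9.825 tcp board [-42.8  -7.1] 64.2 F [-0.5 -0.6 -3.1] Fb [-0.5 -0.6]
top hidden
side panel 890 [ 35.7 -36.1] [140.3 108.6] ang 88.81 z 38.5
  x ext [-16.7  88.1] y ext [-103.8   33.6]
  far edge y -60 87.1;  far edge y -30 87.5;  far edge y 0 88.1;  far edge y 30 85.8;  left edge x -10 33.6;  left edge x 20 34.1;  left edge x 50 30.1;  left edge x 75 31.8;
```

Call:
drive_tool(increments=[0,0,0.05,0,0,0,0,0.1,0,0,0,0,0.15,0,0,0,0,0.15,0,0])

```text
t: 10.42
ee_pos: [503.8, 58.7, 64.2]
eef_rot: [3.141, 0.0, 1.516]
force: [-1.0, -0.1, -2.0]
grip_width: 24.0
grip_force: 29.8
```

Call:
drive_tool(increments=[0,0,0.05,0,0,0,0,0.1,0,0,0,0,0.15,0,0,0,0,0.15,0,0])

```text
t: 10.92
ee_pos: [504.6, 58.6, 64.2]
eef_rot: [-3.141, 0.0, 1.516]
force: [-3.0, -0.2, 0.8]
grip_width: 24.1
grip_force: 29.8
```

Call:
drive_tool(increments=[0,0,0.05,0,0,0,0,0.1,0,0,0,0,0.1,0,0])

```text
t: 11.3
ee_pos: [504.7, 58.6, 64.1]
eef_rot: [-3.139, 0.001, 1.516]
force: [-5.2, 0.9, 2.1]
grip_width: 24.0
grip_force: 29.8
```

Call:
drive_tool(increments=[0,0,-1,0,0,0,0,-3,-0.5,0,0,0,-3,-5,0,0,-3,-3,-6,0,0,-9,-1,-6,0,0,-15,3,-6,0,0,-19.3,6.5,-6,0,0,-19.3,7.5,-6,0,0,-19.3,7.5,-3,0,0,-19.3,7.5,-0.3,0,0,-19.3,7.5,0,0,0,-19.3,7.5,0,0])

```text
t: 12.8
ee_pos: [571.1, -138.3, 64.7]
eef_rot: [3.14, 0.0, 1.516]
force: [0.1, 0.4, -2.4]
grip_width: 23.8
grip_force: 29.7
```

```bash
python3 pan.py; python3 mv.py b 35,-200,64,90 35,-157,64,90
```

```text
t 12.8 tcp board [  36.9 -200.1] 64.7 F [ 0.1  0.4 -2.4] Fb [0.  0.5]
top panel 408 [ 34.7 -69. ] [109.9  93.2] ang 0.87 z 38.2
  x ext [-19.9  88.2] y ext [-115.9  -23.5]
  far edge y -60 86.8;  far edge y -30 86.6;  left edge x -10 -24.6;  left edge x 20 -54.8;  left edge x 50 -53.0;  left edge x 75 -39.9;
side panel 1164 [ 36.  -42.2] [156.7 110. ] ang 89.9 z 38.5
  x ext [-18.8  90.3] y ext [-117.3   33.3]
  far edge y -60 90.2;  far edge y -30 89.0;  far edge y 0 90.0;  far edge y 30 88.4;  left edge x -10 33.3;  left edge x 20 32.5;  left edge x 50 31.3;  left edge x 75 33.2;
[ 0.01 -0.23  0.14] turn 0.05 deg 0.001
[ 4.31 -0.22  0.14] turn 0.05 deg 0.001
```

Call:
drive_tool(increments=[0,0.5,-0.2,0,0,0,0.9,-0.2,0,0,0,1.3,-0.2,0,0,0,1.7,-0.2,0,0,0,2.1,-0.2,0,0,0,2.5,-0.2,0,0,0,2.9,-0.2,0,0,0,3.3,-0.2,0,0,0,3.7,-0.2,0,0,0,4,-0.2,0,0,0,4.1,-0.2,0,0,0,4.1,-0.2,0,0])

```text
t: 14.4
ee_pos: [570.8, -96.8, 64.2]
eef_rot: [3.141, -0.0, 1.516]
force: [0.6, -0.1, -1.6]
grip_width: 24.1
grip_force: 29.7
```

```bash
python3 pan.py
```

```text
t 14.4 tcp board [  34.2 -158.7] 64.2 F [ 0.6 -0.1 -1.6] Fb [ 0.6 -0. ]
top panel 387 [32.5 28.2] [98.2 80.3] ang 17.74 z 38.3
  x ext [-20.   86.9] y ext [-18.4  62.1]
  far edge y -30 18.8;  far edge y 0 87.4;  far edge y 30 82.5;  left edge x -10 54.9;  left edge x 20 61.2;  left edge x 50 61.5;  left edge x 75 60.2;
side panel 1195 [ 37.  -10.5] [113.2 153.7] ang 0.16 z 38.5
  x ext [-19.1  90.8] y ext [-85.2  65.8]
  far edge y -60 88.4;  far edge y -30 89.0;  far edge y 0 89.8;  far edge y 30 89.2;  left edge x -10 65.2;  left edge x 20 65.1;  left edge x 50 59.4;  left edge x 75 64.9;
```

Still about 4-5 mm to go, so I'll continue slowly and watch the force.

Call:
drive_tool(increments=[0,0.1,0,0,0,0,0.2,0,0,0,0,0.3,0,0,0,0,0.35,0,0,0,0,0.35,0,0,0])

```text
t: 15.12
ee_pos: [570.9, -93.5, 64.2]
eef_rot: [-3.142, -0.0, 1.516]
force: [-0.3, -1.8, -1.8]
grip_width: 23.7
grip_force: 29.7
```

Call:
drive_tool(increments=[0,0.05,0,0,0,0,0.1,0,0,0,0,0.1,0,0,0])

```text
t: 15.5
ee_pos: [571.0, -92.6, 64.2]
eef_rot: [-3.142, -0.0, 1.516]
force: [-0.3, -1.1, -1.6]
grip_width: 23.9
grip_force: 29.7
```

Call:
drive_tool(increments=[0,0.05,0,0,0,0,0.1,0,0,0,0,0.1,0,0,0])

```text
t: 15.88
ee_pos: [571.1, -91.6, 64.2]
eef_rot: [3.142, -0.0, 1.516]
force: [-0.1, -0.6, -1.8]
grip_width: 23.7
grip_force: 29.7
```

Call:
drive_tool(increments=[0,0.05,0,0,0,0,0.1,0,0,0,0,0.1,0,0,0])

```text
t: 16.25
ee_pos: [571.1, -90.8, 64.2]
eef_rot: [3.142, 0.0, 1.516]
force: [0.9, -2.3, -2.1]
grip_width: 23.7
grip_force: 29.7
```

Call:
drive_tool(increments=[0,0.05,0,0,0,0,0.1,0,0,0,0,0.1,0,0,0])

```text
t: 16.62
ee_pos: [571.1, -90.8, 64.3]
eef_rot: [-3.142, 0.001, 1.515]
force: [0.0, -5.3, -0.5]
grip_width: 24.0
grip_force: 29.7
```

```bash
python3 pan.py
```

```text
t 16.625 tcp board [  34.2 -152.6] 64.3 F [ 0.  -5.3 -0.5] Fb [ 0.3 -5.3]
top panel 734 [34.3 -5. ] [142.1 113.4] ang 85.74 z 38.7
  x ext [-19.   88.4] y ext [-76.   65.1]
  far edge y -60 86.2;  far edge y -30 88.8;  far edge y 0 83.1;  far edge y 30 87.5;  left edge x -10 68.6;  left edge x 20 53.0;  left edge x 50 54.2;  left edge x 75 62.2;
side panel 1207 [36.9 -4.5] [112.5 155.6] ang 0.51 z 38.4
  x ext [-18.9  90.6] y ext [-78.7  72.1]
  far edge y -60 89.6;  far edge y -30 89.0;  far edge y 0 90.2;  far edge y 30 89.4;  left edge x -10 71.8;  left edge x 20 71.1;  left edge x 50 58.1;  left edge x 75 70.3;
```

Call:
drive_tool(increments=[0,-0.6,0,0,0,0,-1.5,0,-2,0,0,-1.5,-3,-6,0,0,2,-8,-6,0,0,8,-10.4,-6,0,0,13,-10.4,-6,0,0,14.5,-10.4,-6,0,0,14.5,-10.4,-3,0,0,14.5,-10.4,-0.2,0,0,14.5,-10.4,0,0,0,14.5,-9.8,0,0,0,14.5,-9.2,0,0])

```text
t: 18.23
ee_pos: [488.6, 60.1, 65.2]
eef_rot: [3.14, -0.001, 1.515]
force: [0.3, -0.3, -2.2]
grip_width: 23.8
grip_force: 29.7
```

Call:
drive_tool(increments=[0,0,0.4,0,0,0,0,0.8,0,0,0,0,1.1,0,0,0,0,1.3,0,0,0,0,1.4,0,0,0,0,1.45,0,0,0,0,1.5,0,0,0,0,1.5,0,0])

```text
t: 19.23
ee_pos: [502.2, 59.3, 64.2]
eef_rot: [-3.142, 0.0, 1.516]
force: [-1.2, -0.0, -2.8]
grip_width: 23.9
grip_force: 29.7
```

```bash
python3 pan.py
```

```text
t 19.225 tcp board [-43.   -6.6] 64.2 F [-1.2 -0.  -2.8] Fb [-1.2 -0.1]
top panel 12 [71.4 65.6] [12.8  6.9] ang 7.55 z 36.6
  x ext [65.5 77.4] y ext [61.4 69.7]
  left edge x 75 69.7;
side panel 1128 [36.5 -4. ] [109.5 156.1] ang 0.43 z 38.5
  x ext [-17.3  90.5] y ext [-78.8  72.3]
  far edge y -60 90.3;  far edge y -30 89.9;  far edge y 0 89.8;  far edge y 30 89.4;  left edge x -10 72.3;  left edge x 20 69.8;  left edge x 50 59.0;  left edge x 75 71.0;
```

Call:
drive_tool(increments=[0,0,0.1,0,0,0,0,0.2,0,0,0,0,0.25,0,0,0,0,0.3,0,0,0,0,0.3,0,0])

```text
t: 19.95
ee_pos: [504.7, 59.1, 64.1]
eef_rot: [-3.141, 0.0, 1.516]
force: [-1.8, 0.4, -0.4]
grip_width: 23.7
grip_force: 29.8
```

Call:
drive_tool(increments=[0,0,0.05,0,0,0,0,0.1,0,0,0,0,0.1,0,0])

```text
t: 20.32
ee_pos: [504.8, 59.0, 64.1]
eef_rot: [-3.139, 0.001, 1.516]
force: [-4.4, 0.8, 1.4]
grip_width: 23.6
grip_force: 29.8
```

Call:
drive_tool(increments=[0,0,0.05,0,0,0,0,0.05,0,0,0,0,-0.5,0,0,0,0,-2,-1,0,0,0,-3,-5,0,0,-4,-3,-7,0,0,-10,-2,-7,0,0,-16,1,-7,0,0,-22,5,-7,0,0,-26,7,-7,0,0,-27,7,-7,0,0,-27,7,-4,0])

```text
t: 21.82
ee_pos: [563.4, -216.8, 105.5]
eef_rot: [3.135, 0.002, 1.512]
force: [0.6, 0.8, -1.9]
grip_width: 23.2
grip_force: 29.7
```

```bash
python3 pan.py;  python3 mv.py w 560,-215,43,86.8
```

```text
t 21.825 tcp board [  33.5 -278.9] 105.5 F [ 0.6  0.8 -1.9] Fb [0.5 0.8]
top panel 433 [36.1 20. ] [108.  102.1] ang 3.29 z 38.4
  x ext [-17.4  89. ] y ext [-32.6  68.8]
  far edge y -30 27.9;  far edge y 0 36.7;  far edge y 30 89.2;  left edge x -10 68.9;  left edge x 20 68.0;  left edge x 50 63.8;  left edge x 75 66.8;
side panel 1207 [36.2 -4.9] [110.7 154.6] ang 0.25 z 38.4
  x ext [-18.9  90.6] y ext [-79.  71.]
  far edge y -60 89.9;  far edge y -30 90.1;  far edge y 0 90.0;  far edge y 30 89.7;  left edge x -10 70.3;  left edge x 20 70.4;  left edge x 50 58.2;  left edge x 75 71.3;
[-0.1   0.12  5.88] turn 0.06 deg 0.001
```

Call:
drive_tool(increments=[0,0,0,3,0,0,0,0,5.3,0,0,0,0,6,0,0,0,0,6.1,0,0,0,0,6.15,0,0.7,0,0,6.15,0,0.7,0,0,6.15,0,0.7,0,0,6.15,0,0.7,0,0,6.15,0,0.7,0,0,4.5,0,0.7,0,0,0,0,0.7,0,0,-6,0])

```text
t: 23.42
ee_pos: [560.5, -214.2, 165.5]
eef_rot: [-3.14, -0.001, 1.516]
force: [1.0, -0.6, 0.1]
grip_width: 61.8
grip_force: 0.0
```

```bash
python3 - <<'E'
from fit import *
from mv import B,Rb
o=bot.get_obs();print(o['ee_pos'],o['eef_rot'],o['t'],o['grip_width'])
p,d=optics.grab_frame('side');C=cloud('side',d); cv2.imwrite('pics/s2.png',cv2.resize(p[90:300,180:350,::-1],None,fx=3.5,fy=2.8))
X,Y,Z=C[...,0],C[...,1],C[...,2]; m=(X>500)&(X<640)&(Y>-310)&(Y<-125)
rect(C[m&(abs(Z-35)<8)],"body"); rect(C[m&(abs(Z-75)<6)],"rib")
for n in("side","top"):
    p,d=optics.grab_frame(n);C=cloud(n,d); q=(C[...,:2]-B)@Rb; Z=C[...,2]; v=cv2.cvtColor(p,cv2.COLOR_RGB2HSV)[...,2]
    # handle: beyond hinge y>150, above 70
    m=(abs(q[...,0]-35)<25)&(q[...,1]>160)&(q[...,1]<290)&(Z>75)&(Z<190)&(v<90); Q=np.c_[q[m],Z[m]]
    print(n,m.sum(),np.round(np.median(Q,0),1)); ang=np.arctan2(Q[:,2]-58,Q[:,1]-155); print(np.degrees(np.percentile(ang,[10,50,90])),np.round(np.hypot(Q[:,2]-58,Q[:,1]-155).max()), np.round(np.percentile(Q[:,0],[5,50,95]),1))
    m=(abs(q[...,0]-35)<30)&(q[...,1]>60)&(q[...,1]<160)&(Z>75)&(Z<220); Q=np.c_[q[m],Z[m]]; print("arm",np.round(np.percentile(Q,[2,50,98],axis=0),1))
E
```

```text
[ 560.45997493 -214.16348462  165.51094635] [-3.13950852e+00 -5.51208931e-04  1.51619361e+00] 23.425 61.798454841029155
body 209 [ 561.1 -214.3] [152.7  45.7] ang 86.89 z 35.1
rib 121 [ 561.2 -213.3] [91.9 24.4] ang 87.17 z 75.2
side 96 [ 31.2 205.9 140.2]
[53.08525276 58.02281314 61.77955626] 122.0 [27.1 31.2 38.6]
arm [[ 27.9  99.5  78.5]
 [ 34.5 125.6 120.6]
 [ 43.7 134.5 145.8]]
top 119 [ 33.7 186.3 132.8]
[63.04140649 66.87799515 73.48583789] 123.0 [27.1 33.7 41.6]
arm [[ 26.5  95.2  75.8]
 [ 32.3 115.2 141.2]
 [ 41.6 158.5 147.7]]
```

View pics/s2.png

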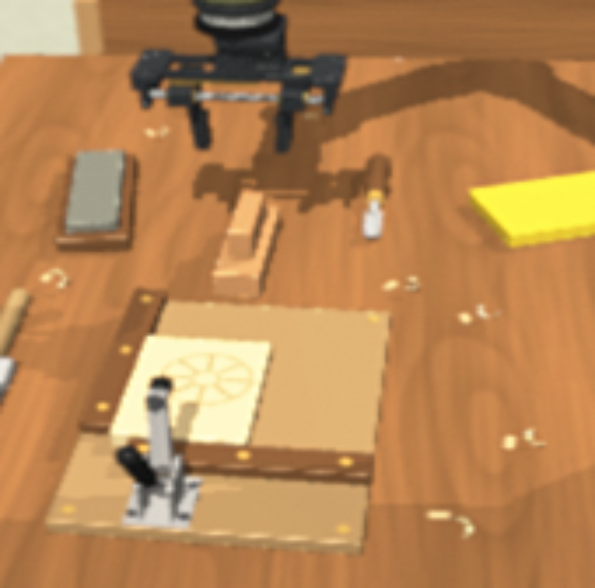

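The panel sits in the corner, the block stands upright at (250, 240), and the open clamp is at (150, 450) with its handle leaning +y at about 60°. Now for the clamp.

```bash
python3 mv.py b 35,164,240,90 35,164,138,90
```

```text
[44.06  0.2  -7.21] turn 0.03 deg 0.001
[44.08  0.12  2.99] turn 0.03 deg 0.001
```

Call:
drive_tool(increments=[0,0,0,-5,0,0,4,0,-7.2,0,0,10,0,-7.2,0,0,16,0.1,-7.2,0,0,22,0.1,-7.2,0,0,28,0.1,-7.2,0,0,34,0.2,-7.2,0,0,40,0.2,-7.2,0,0,44,0.2,-7.2,0,0,44.1,0.2,-7.2,0,0,44.1,0.2,-7.2,0,0,44.1,0.2,-5,0])

```text
t: 25.08
ee_pos: [588.9, 223.8, 215.0]
eef_rot: [3.139, 0.0, 1.513]
force: [-0.4, 0.3, -0.8]
grip_width: 0.2
grip_force: 0.0
```

```bash
python3 - <<'E'
from fit import *
p,d=optics.grab_frame('side'); cv2.imwrite('pics/s3.png',cv2.resize(p[130:300,150:320,::-1],None,fx=3.5,fy=3.5)); 
E
python3 pan.py; python3 mv.py b 35,164,138,90 35,180,138,90
```

```text
t 25.125 tcp board [ 32.4 160.8] 211.2 F [-0.9 -1.3 -2.1] Fb [-0.8 -1.3]
top panel 100 [ 64. -47.] [66.7 29.5] ang 52.01 z 38.6
  x ext [37.8 91.4] y ext [-78.6 -26.1]
  far edge y -60 62.0;  far edge y -30 91.4;  left edge x 50 -36.6;  left edge x 75 -26.7;
side panel 930 [21.  -4.8] [ 89.9 157.2] ang 5.66 z 38.6
  x ext [-18.9  69.6] y ext [-79.3  71.2]
  far edge y -60 71.2;  far edge y -30 68.3;  far edge y 0 53.1;  far edge y 30 50.2;  left edge x -10 69.5;  left edge x 20 71.1;  left edge x 50 57.1;  left edge x 75 -26.4;
[0.27 0.25 7.51] turn -0.1 deg -0.002
[1.87 0.25 7.51] turn -0.1 deg -0.002
```

View pics/s3.png

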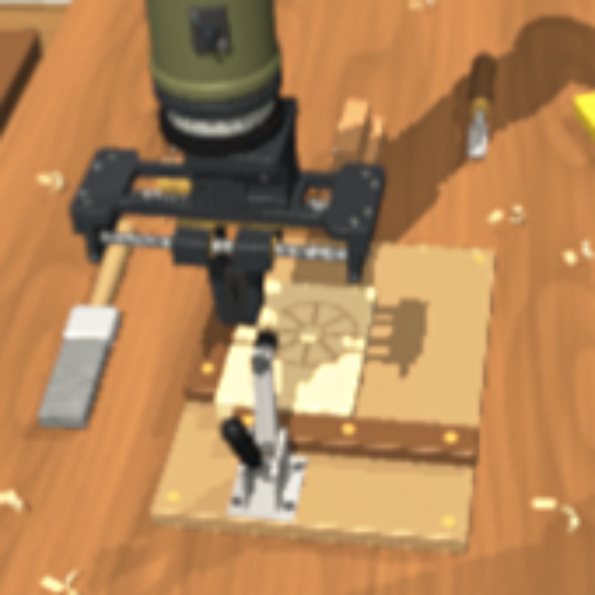

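The closed fingers are at (240, 310), above the gap between the upright arm (265, 380) and the handle (240, 440). Next I'll lower into the gap.

Call:
drive_tool(increments=[0,0.1,0.2,2,0,0,0.1,0.2,4.5,0,0,0.1,0.2,6.5,0,0,0.1,0.2,7.5,0,0,0.1,0.2,7.7,0,0,0.1,0.2,7.7,0])

```text
t: 25.98
ee_pos: [589.9, 227.0, 137.6]
eef_rot: [3.141, -0.0, 1.516]
force: [-0.0, 0.3, 0.7]
grip_width: 0.7
grip_force: 0.0
```

```bash
python3 mv.py b 35,182,139,90 35,197,130,90 35,212,117,90 35,224,102,90 35,232,86,90 35,235,75,90 35,236,71,90
```

```text
[ 1.63 -0.02 -0.13] turn 0.04 deg 0.001
[ 3.13 -0.02  0.77] turn 0.04 deg 0.001
[ 4.63 -0.02  2.07] turn 0.04 deg 0.001
[ 5.83 -0.02  3.57] turn 0.04 deg 0.001
[ 6.63 -0.02  5.17] turn 0.04 deg 0.001
[ 6.93 -0.03  6.27] turn 0.04 deg 0.001
[ 7.03 -0.03  6.67] turn 0.04 deg 0.001
```

Call:
drive_tool(increments=[0,0.8,0,0,0,0,1.6,0,0,0,0,2.4,0,0.3,0,0,3.1,0,0.75,0,0,3.9,0,1.4,0,0,4.6,0,2.05,0,0,5.2,0,2.8,0,0,5.8,0,3.55,0,0,6.2,0,4.3,0,0,6.5,0,4.9,0,0,6.5,0,4.9,0])

```text
t: 27.35
ee_pos: [592.7, 292.7, 87.7]
eef_rot: [-3.141, -0.001, 1.516]
force: [-0.2, -0.6, 0.2]
grip_width: 0.6
grip_force: 0.0
```

```bash
cat > cl.py <<'E'
from fit import *
from mv import B,Rb
p,d=optics.grab_frame("side");C=cloud("side",d); q=(C[...,:2]-B)@Rb; Z=C[...,2]
m=(abs(q[...,0]-35)<22)&(q[...,1]>20)&(q[...,1]<165)&(Z>46)&(Z<200); Q=np.c_[q[m],Z[m]]
for a in range(20,165,15):
    k=(Q[:,1]>=a)&(Q[:,1]<a+15)
    if k.sum()>2: print(a,k.sum(),np.round(np.percentile(Q[k,2],[10,50,95])))
v=cv2.cvtColor(p,cv2.COLOR_RGB2HSV)[...,2]
m=(abs(q[...,0]-35)<14)&(q[...,1]>200)&(q[...,1]<290)&(Z>40)&(Z<150)&(v<90);Q=np.c_[q[m],Z[m]]
for a in range(200,290,10):
    k=(Q[:,1]>=a)&(Q[:,1]<a+10)
    if k.sum()>1: print("h",a,k.sum(),np.round(np.percentile(Q[k,2],[10,50,90])))
E
python3 cl.py
```

```text
35 6 [60. 71. 83.]
50 12 [61. 76. 85.]
140 5 [53. 63. 64.]
155 4 [56. 64. 68.]
h 220 3 [143. 146. 147.]
h 230 23 [ 89. 116. 134.]
h 240 146 [ 87. 108. 131.]
h 250 18 [85. 88. 90.]
h 260 23 [86. 89. 92.]
h 270 10 [83. 86. 91.]
```

Call:
drive_tool(increments=[0,0.2,0,0.5,0,0,0.3,0,0.9,0,0,0.35,0,1.2,0,0,0.35,0,1.3,0,0,0.35,0,1.3,0])

```text
t: 28.02
ee_pos: [593.4, 295.9, 75.4]
eef_rot: [3.141, -0.001, 1.516]
force: [-0.1, 2.3, 1.8]
grip_width: 0.3
grip_force: 0.9
```

Call:
drive_tool(increments=[0,0,0,0.1,0,0,0,0,0.2,0,0,0,0,0.2,0])

```text
t: 28.4
ee_pos: [593.5, 296.0, 74.8]
eef_rot: [3.14, -0.001, 1.516]
force: [-1.3, 0.1, 10.2]
grip_width: 0.4
grip_force: 5.4
```

```bash
python3 cl.py
```

```text
35 9 [54. 64. 74.]
50 10 [60. 63. 68.]
65 6 [58. 63. 67.]
155 4 [46. 50. 59.]
h 220 4 [100. 132. 135.]
h 230 16 [ 81. 118. 140.]
h 240 151 [ 76.  97. 119.]
h 250 21 [71. 74. 76.]
h 260 32 [ 71.  76. 148.]
h 270 19 [70. 72. 77.]
```

Call:
drive_tool(increments=[0,0,0,0.1,0,0,0,0,0.2,0,0,0,0,0.2,0])

```text
t: 28.82
ee_pos: [593.7, 296.1, 74.4]
eef_rot: [3.14, -0.001, 1.516]
force: [-4.7, -1.8, 20.8]
grip_width: 0.0
grip_force: 10.5
```

Call:
drive_tool(increments=[0,0,0,-0.5,0,0,0,0,-3,0,0,0,0,-8,0,0,0,0,-13,0,0,4,-4,-15,0,0,8,-10,-15,0,0,8,-16,-15,0,0,8,-18,-15,0,0,8,-18,-15,0])

```text
t: 29.95
ee_pos: [416.1, 384.8, 221.1]
eef_rot: [-3.141, 0.002, 1.519]
force: [0.1, -0.3, -0.3]
grip_width: 1.0
grip_force: 0.0
```

```bash
python3 cl.py; python3 pan.py; python3 - <<'E'
from fit import *
p,d=optics.grab_frame('side'); cv2.imwrite('pics/s4.png',cv2.resize(p[110:310,150:350,::-1],None,fx=3,fy=3)); C=cloud('side',d)
X,Y,Z=C[...,0],C[...,1],C[...,2]; m=(X>500)&(X<640)&(Y>-310)&(Y<-125)
rect(C[m&(abs(Z-35)<8)],"body"); rect(C[m&(abs(Z-75)<6)],"rib")
E
```

```text
35 18 [62. 70. 76.]
50 32 [60. 65. 73.]
65 27 [62. 64. 67.]
80 27 [61. 64. 67.]
95 27 [60. 64. 67.]
110 36 [60. 64. 66.]
125 66 [55. 62. 67.]
140 30 [53. 60. 65.]
155 43 [57. 61. 66.]
h 200 21 [65. 70. 72.]
h 210 20 [65. 70. 73.]
h 220 21 [65. 71. 74.]
h 230 19 [68. 72. 74.]
h 240 22 [68. 74. 75.]
h 250 20 [70. 74. 77.]
h 260 22 [70. 75. 77.]
h 270 17 [70. 73. 77.]
t 30.0 tcp board [-144.9  313.2] 221.0 F [0.5 0.4 0.5] Fb [0.4 0.5]
top panel 312 [60.4 15.8] [92.9 79.6] ang 26.21 z 38.2
  x ext [ 7.8 89.5] y ext [-24.9  69.6]
  far edge y -30 69.2;  far edge y 0 73.2;  far edge y 30 89.7;  left edge x 20 37.8;  left edge x 50 43.7;  left edge x 75 69.5;
side panel 937 [36.3 -3.9] [152.8 109.8] ang 89.86 z 38.4
  x ext [-17.1  90.4] y ext [-79.5  71.4]
  far edge y -60 90.0;  far edge y -30 89.8;  far edge y 0 89.8;  far edge y 30 90.2;  left edge x -10 -42.5;  left edge x 20 71.0;  left edge x 50 70.2;  left edge x 75 71.5;
body 210 [ 561.4 -213.2] [153.5  46. ] ang 86.88 z 35.4
rib 119 [ 561.2 -214.3] [91.1 24.6] ang 87.31 z 75.4
```

View pics/s4.png

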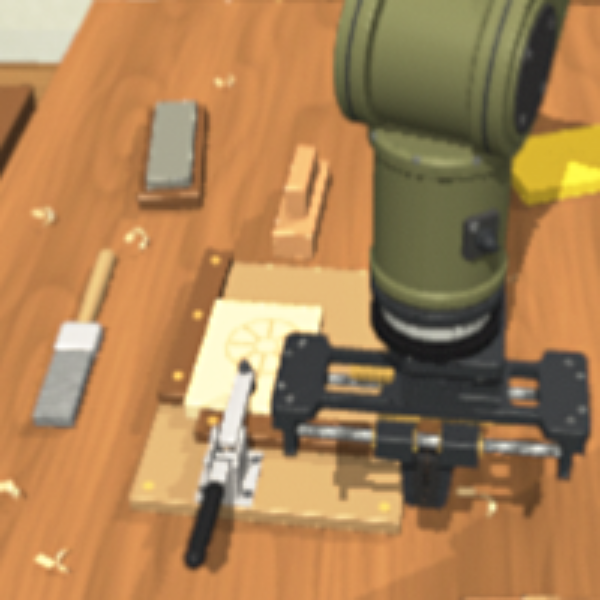

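The clamp arm lies level on the panel with its tip at (245, 372), and the handle is down at (205, 525). The panel is flush in the corner, the block stands upright at (300, 205), and the gripper is clear in the air.

```bash
python3 -c "
from rig import workorder;print(workorder.finish_job())"
```

```text
the job is handed in; nothing more can be done
None
```

The job is handed in at about 30 s of the allowed 67 s; the hand-in returned no verdict. By my last measurements, the panel is flush against both fences, the clamp handle is pressed to its stop and the push block stands upright on the bench, off the board.

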